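# Tidy the utility-room bench: jars, tools and spray to their crates

### The arm

A 6-joint arm with a two-finger parallel gripper is mounted at the origin on the work surface. World frame = base frame: x ahead of the robot, y to its left, z up, the work surface at z = 0. Lengths are in mm, angles in rad, forces in N, time in s.
With the tool pointing down it reaches from about 350 to 775 mm from the base axis. Payload 7.3 kg.
Tool frame: the origin (TCP) lies at the centre of the arm's flange, where the gripper is bolted on; the fingertips stand 178 mm ahead of it and the grasp point (between the pads) lies 159 mm ahead of it; z points along the fingers, y is the direction in which the jaws open and shut (so a half turn about z gives the same grasp; the last joint's range is limited). The gripper opens to 92 mm and grips with 3 to 60 N. Pads are 19 mm wide; open, the fingers measure 130 mm over their backs; the gripper's body (75 mm by 190 mm) begins 47 mm behind the grasp point.
Start: joints at [-1.318, 0.342, 1.524, -0, 1.275, -0.146], TCP at [203.884, -483.797, 404.741] pointing down, gripper open.
Joint ranges: [-2.53, 2.53], [-0.77, 2.02], [0.04, 2.7], [-1, 4.14], [0.28, 2.66], [-3.11, 3.11]. Speed limits (rad/s): [2.57, 2.57, 3.14, 3.14, 3.14, 3.14].

### API

Orientations are given as [roll, pitch, yaw] about the fixed x, y, z axes, in that order (R = Rz(yaw) Ry(pitch) Rx(roll)).
In Python, from plant import get_obs, capture, close_job gives the robot as it stands. The module is installed in compiled form; this text tells all that it offers.
- The arm moves only by the shell command python3 -m pendant 'ROWS'. ROWS is JSON, a list of rows, each a list of 3 entries, a list of its own where there are three numbers: the shift along the tool's x, y, z in m, then the turn, a rotation vector about the tool's x, y, z in rad, then the finger opening in m, from 0 to 0.0918. In form: [[[tx, ty, tz], [wx, wy, wz], fingers], ...]. A call has 1 to 10 rows; each row is the pose to reach, as a shift and turn from the pose commanded when the call began, along the tool's axes at that moment; what a row does not reach only later rows make up. A row lasts 1/12 s, in which the tool goes at most 41.7 mm and 7.16 degrees, less where a joint would pass 70% of its speed; a pose out of reach is approached as far as the arm can. A call with a gripper value outside its range is refused whole. The fingers move at their own pace and stop on an object; the grip force is fixed at half the most. Time passes only in rows, so rows that repeat a pose let the fingers close. It gives the time, the measured TCP pose, the force and the opening at its end, in the units of the state.
- get_obs(): the state, without advancing time (a new reading comes with each control period).
- capture(name): name is "scene" or "top"; returns a dict with "color" (420x560x3 uint8, red, green, blue), "mtx" (3x3 intrinsics, pixels), "dist" ([k1, k2, p1, p2, k3] as OpenCV has them; the pictures are not rectified), "rvec" (rotation vector, rad) and "tvec" (3), from world to camera coordinates, as OpenCV has them. Camera axes: x right, y down, z forward; pixel columns grow to the right and rows downward; lengths in mm; the calibration is good to about 2 mm. A picture is of the moment at which its call begins. There is no depth.
- close_job(): hands the job in, once; it reports no verdict.
The state is a dict: "time": time; "joint_positions": joint angles; "dq": joint speeds; "tau": joint torques, N m; "tool_pos": TCP position; "tcp_rot": TCP orientation; "contact_force": force on the tool from outside, world axes, zero at the start; "moment": the same for the moment, N m; "grip_width": finger opening in mm.
Only numpy, scipy, OpenCV 4.12 (cv2) and the standard library are available. Lean on these libraries where they do the work, as an engineer would, in place of code of your own. Each camera call takes 0.05 s, during which the arm holds its last target. There are 200 camera calls.

### The job

Sort the things on the bench: stand the two glass jars upright in the yellow crate, one in each compartment and set down gently, stand the spray can upright in the blue basket, and put the screwdriver (lying flat on the bottom) and the tape measure into the green tray. Leave the light-bulb carton and the batteries where they are, and let go of everything.

Things in the scene. Friction and masses are not known exactly. Their poses are not given: they have to be found in the camera images.
- jam_jar: jam jar: dark red round glass jar with a paper label and a red lid, 60 mm across, 90 mm high (the top 16 mm is the lid, 53 mm across), 0.32 kg; stands upright, origin at the centre of its underside, z up its axis. Grip its straight body from above, 50 to 65 mm above its underside, so that the palm clears the lid.
- honey_jar: honey jar: amber-yellow round jar with a brass lid, no label, same size and build as the jam jar (60 mm across, 90 mm high, 0.32 kg); origin at the centre of its underside, z up its axis.
- spray_can: spray can: slim white round can with a green band and a green cap, 52 mm across, 125 mm high, 0.22 kg; stands upright, origin at the centre of its underside, z up its axis. The straight white side ends 97 mm above its underside; the cap above it is 42 mm across. Grip the white side near its upper end
- screwdriver: stubby screwdriver, chunky square red handle with black stripes, lying on a flat of the handle. Handle 50 mm long (along x), 26 mm wide and high; origin at the handle's centre, 13 mm above what it lies on; the thin steel shaft (8 mm) points to +x, its tip 60 mm from the origin; 0.07 kg. Starts with its x axis along world +y within 0.5 rad
- tape_measure: tape measure: orange box with black sides and a steel disc on each, standing on edge, 36 mm thick (along its x) by 62 mm long (y) by 62 mm high (z); origin at the centre of the box, 31 mm above what it stands on; 0.18 kg.
- yellow_crate: yellow open crate, fixed to the bench, 130 mm (x) by 200 mm (y) outside, walls 45 mm high and 5 mm thick, floor 5 mm thick. A wall across the middle (in the plane y = 0) makes two equal compartments, each 120 mm (x) by about 92 mm (y), centred at y = +49 and -49 mm. Origin at the centre of its underside, on the bench
- green_tray: green open flat tray, fixed to the bench, 130 mm (x) by 200 mm (y) outside, walls only 25 mm high and 5 mm thick, floor 5 mm thick, no divider. Origin at the centre of its underside, on the bench.
- blue_basket: blue open square basket, fixed to the bench, 130 mm by 130 mm outside, walls 50 mm high and 5 mm thick, floor 5 mm thick. Origin at the centre of its underside, on the bench.
- bulb_carton: light-bulb carton: upright cardboard box with a white band and a yellow spot on top, 55 x 55 mm, 95 mm high, standing in the row among the things; not to be moved. Origin at the centre of its underside.
- batteries: small black and copper pack of batteries, 54 mm (x) by 30 mm (y), 14 mm high, lying in the gap between two of the bins; not to be moved. Origin at the centre of its underside. (A small grey roll of tape, 36 mm across and 18 mm high, lies in the other gap.)
Mind the look-alikes: they are no part of the job. Several things have the shape of the screwdriver; the one meant has the colours described above. What is shaped like the spray_can but pink is not meant.

How it is judged (in metres and radians):
At the end, for the whole second after the job is handed in: Jars upright (0.12 rad) on the yellow crate's floor, one per compartment; spray can upright (0.12 rad) on the blue basket's floor; screwdriver flat (0.17 rad) on the green tray's floor; tape measure down in the green tray, any way round; all at rest (under 0.03 m/s) (((x of jam_jar in the frame of yellow_crate between -0.06 and 0.06 m and y of jam_jar in the frame of yellow_crate between -0.097 and -0.02 m and z of jam_jar in the frame of yellow_crate between 0 and 0.012 m and x of honey_jar in the frame of yellow_crate between -0.06 and 0.06 m and y of honey_jar in the frame of yellow_crate between 0.02 and 0.097 m and z of honey_jar in the frame of yellow_crate between 0 and 0.012 m) or (x of jam_jar in the frame of yellow_crate between -0.06 and 0.06 m and y of jam_jar in the frame of yellow_crate between 0.02 and 0.097 m and z of jam_jar in the frame of yellow_crate between 0 and 0.012 m and x of honey_jar in the frame of yellow_crate between -0.06 and 0.06 m and y of honey_jar in the frame of yellow_crate between -0.097 and -0.02 m and z of honey_jar in the frame of yellow_crate between 0 and 0.012 m)) and angle between each of jam_jar, honey_jar, spray_can's own z axis and vertical below 0.12 rad and x of spray_can in the frame of blue_basket between -0.06 and 0.06 m and y of spray_can in the frame of blue_basket between -0.06 and 0.06 m and z of spray_can in the frame of blue_basket between 0 and 0.012 m and x of screwdriver in the frame of green_tray between -0.058 and 0.058 m and y of screwdriver in the frame of green_tray between -0.093 and 0.093 m and z of screwdriver in the frame of green_tray between 0 and 0.028 m and angle between screwdriver's own x axis and vertical between 1.4 and 1.74 rad and x of tape_measure in the frame of green_tray between -0.058 and 0.058 m and y of tape_measure in the frame of green_tray between -0.093 and 0.093 m and z of tape_measure in the frame of green_tray between 0 and 0.045 m and linear speed of each of jam_jar, honey_jar, spray_can, screwdriver, tape_measure below 0.03 m/s); the robot touches nothing.
It fails at once if the jam jar drops or is slammed into the yellow crate (faster than 0.6 m/s within 80 mm above the crate's underside) (x of jam_jar in the frame of yellow_crate between -0.065 and 0.065 m and y of jam_jar in the frame of yellow_crate between -0.1 and 0.1 m and z of jam_jar in the frame of yellow_crate between 0 and 0.08 m and linear speed of jam_jar above 0.6 m/s).
It fails at once if the honey jar drops or is slammed into the yellow crate (faster than 0.6 m/s within 80 mm above the crate's underside) (x of honey_jar in the frame of yellow_crate between -0.065 and 0.065 m and y of honey_jar in the frame of yellow_crate between -0.1 and 0.1 m and z of honey_jar in the frame of yellow_crate between 0 and 0.08 m and linear speed of honey_jar above 0.6 m/s).
It fails at once if the light-bulb carton is moved by more than 30 mm (distance of bulb_carton from where it was at the start of the episode above 0.03 m).
It fails at once if the batteries are moved by more than 30 mm (distance of batteries from where it was at the start of the episode above 0.03 m).
It also fails if it takes over 122 s, if anything falls off the work surface, if the arm or the gripper's body presses on something with over 40 N, if the wrist force passes 120 N, or if a joint passes its speed limit or range.

## Working session

There is one attempt and no reset: what is moved stays moved. The work goes in short steps, Python scripts to look and compute and a shell command to move; the robot and the scene stay as the last step left them, time stands still between calls to the robot, and variables do not carry over. Pictures are saved under pics/ and viewed, about 12 in all and at most 16, crops included, and the job is handed in when it is done.

```bash
mkdir -p pics; python3 - <<'E'
from plant import *
import cv2,numpy as np,pickle
o=get_obs();print({k:np.round(v,3) for k,v in o.items()})
for n in("scene","top"):
    c=capture(n);pickle.dump(c,open(n+".pkl","wb"))
    cv2.imwrite(f"pics/{n}0.png",cv2.cvtColor(c["color"],cv2.COLOR_RGB2BGR))
    R=cv2.Rodrigues(np.array(c["rvec"],float))[0];print(n,(-R.T@np.array(c["tvec"]).ravel()).round(),R.round(2).tolist(),c["mtx"],c["dist"])
E
```

```text
{'time': np.float64(0.0), 'joint_positions': array([-1.318,  0.343,  1.525,  0.   ,  1.275, -0.146]), 'dq': array([-0.   , -0.001,  0.001,  0.001,  0.001,  0.002]), 'tau': array([ 1.0000e-03, -4.3124e+01, -2.4422e+01,  7.2000e-02,  5.6000e-02,
       -0.0000e+00]), 'tool_pos': array([ 203.851, -483.659,  404.043]), 'tcp_rot': array([-3.14 , -0.   ,  0.399]), 'contact_force': array([ 0.32 , -0.064, -0.431]), 'moment': array([-0.051, -0.006,  0.014]), 'grip_width': np.float64(92.078)}
scene [913. 119. 800.] [[-0.24, 0.97, 0.01], [0.82, 0.21, -0.54], [-0.52, -0.12, -0.84]] [[419.33291751   0.         288.23940031]
 [  0.         419.33291751 206.53620434]
 [  0.           0.           1.        ]] [0.02761079 0.         0.         0.         0.        ]
top [414.  -8. 948.] [[0.01, -1.0, -0.02], [-1.0, -0.01, -0.08], [0.08, 0.02, -1.0]] [[406.17920165   0.         275.56755172]
 [  0.         406.17920165 207.18762176]
 [  0.           0.           1.        ]] [-0.09422364  0.          0.          0.          0.        ]
```

View pics/scene0.png

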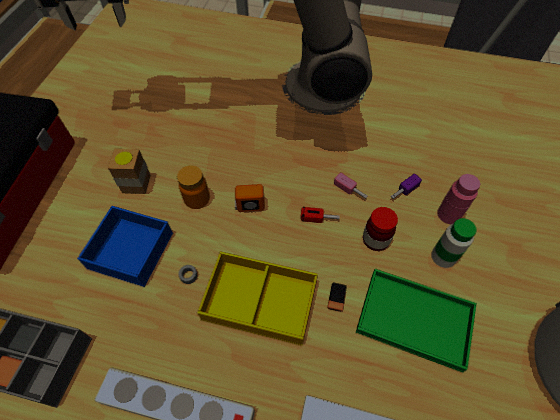

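View pics/top0.png

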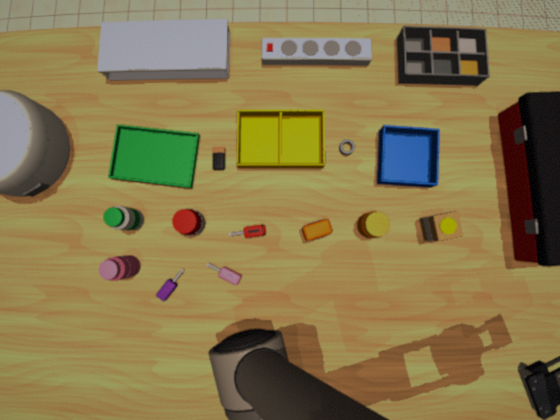

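Both views show the layout: in the top view (up is +x, left is +y) the spray can is at (119,217), the jam jar at (186,222), the screwdriver at (255,231), the tape at (317,230), the honey jar at (375,224) and the carton at (441,227). The tray is at (155,157), the crate at (281,138) and the basket at (409,156). The scene view agrees. Next I measure by colour.

```bash
cat > h.py <<'E'
import cv2,numpy as np,pickle
from scipy.spatial.transform import Rotation as Ro
def load(n): return pickle.load(open(n+".pkl","rb"))
def cast(c,px,z):
    px=np.array(px,float).reshape(-1,1,2)
    u=cv2.undistortPoints(px,c["mtx"],np.array(c["dist"],float)).reshape(-1,2)
    R=cv2.Rodrigues(np.array(c["rvec"],float))[0];o=-R.T@np.array(c["tvec"],float).ravel()
    d=np.c_[u,np.ones(len(u))]@R
    return o+d*((z-o[2])/d[:,2])[:,None]
def blob(c,roi,lo,hi):
    x0,y0,x1,y1=roi;h=cv2.cvtColor(c["color"],cv2.COLOR_RGB2HSV)[y0:y1,x0:x1]
    m=cv2.inRange(h,np.array(lo),np.array(hi)) if lo[0]<=hi[0] else cv2.inRange(h,np.array([0,*lo[1:]]),np.array(hi))|cv2.inRange(h,np.array(lo),np.array([180,*hi[1:]]))
    k=cv2.findContours(m,cv2.RETR_EXTERNAL,cv2.CHAIN_APPROX_NONE)[0]
    if not k:return None
    k=max(k,key=cv2.contourArea);return k+np.array([[x0,y0]])
def rect(p):  # p: world pts
    (cx,cy),(w,h),a=cv2.minAreaRect(p[:,:2].astype(np.float32))
    if w<h: w,h,a=h,w,a+90
    return np.round([cx,cy,w,h,(a+90)%180-90],1)
E
cat > m.py <<'E'
from h import *
t=load("top");s=load("scene")
Z=[("spray cap",125,(100,200,130,232),(445,215,480,245),(45,90,40),(90,255,255)),
("jam lid",90,(165,200,208,242),(365,200,402,238),(172,120,80),(6,255,255)),
("honey lid",90,(355,205,395,245),(175,160,210,188),(15,90,80),(32,255,255)),
("sd",26,(240,220,272,242),(296,202,325,226),(172,150,60),(8,255,255)),
("tape",62,(298,214,336,246),(232,180,268,214),(4,170,90),(18,255,255)),
("green",25,(104,120,205,195),(350,265,485,370),(45,90,30),(85,255,255)),
("yellow",45,(230,100,332,175),(190,245,325,345),(24,170,60),(34,255,255)),
("blue",50,(370,118,445,192),(72,200,180,290),(95,120,30),(125,255,255)),
("carton spot",95,(435,212,465,240),(112,148,138,168),(22,150,100),(34,255,255))]
for n,z,rt,rs,lo,hi in Z:
  for nm,c,r in(("top",t,rt),("scn",s,rs)):
    b=blob(c,r,lo,hi)
    if b is None: print(n,nm,None);continue
    x,y,w,h=cv2.boundingRect(b)
    print(n,nm,(x,y,w,h),cv2.contourArea(b),rect(cast(c,cv2.convexHull(b).reshape(-1,2),z)))
E
python3 m.py
python3 - <<'E'
from h import *
t=load("top")["color"][...,::-1];s=load("scene")["color"][...,::-1]
a=cv2.resize(t[100:280,90:470],None,fx=2.1,fy=2.1,interpolation=cv2.INTER_CUBIC)[:, :798]
cv2.imwrite("pics/crop0.png",a)
E
```

```text
spray cap top (103, 207, 21, 20) 281.5 [455.2 347.2  41.9  39.3  73. ]
spray cap scn (454, 218, 23, 20) 318.5 [457.  347.4  40.5  40.2 -43.9]
jam lid top (173, 210, 24, 24) 434.5 [448.2 204.1  50.   49.1 -89.3]
jam lid scn (371, 207, 27, 23) 435.0 [450.2 204.7  51.1  50.8 -60.1]
honey lid top (355, 205, 40, 40) 1349.5 [ 445.4 -199.6   84.    82.5  -89.7]
honey lid scn (175, 160, 35, 28) 757.0 [ 442.  -202.1   79.2   71.1  -75.4]
sd top (244, 225, 22, 13) 195.5 [431.1  59.3  48.2  24.5 -82.3]
sd scn (301, 207, 23, 13) 206.5 [435.4  59.9  48.2  30.6 -75.6]
tape top (302, 219, 30, 22) 423.0 [434.4 -78.9  63.5  35.7 -71.2]
tape scn (235, 184, 29, 15) 344.5 [437.1 -80.2  59.3  35.9 -70.2]
green top (108, 125, 91, 63) 4460.0 [605.2 299.6 202.9 130.1  83.4]
green scn (356, 269, 121, 101) 7448.5 [609.8 298.8 200.1 136.9  83.3]
yellow top (236, 109, 89, 57) 4829.0 [643.9   2.2 199.4 130.2 -89.8]
yellow scn (197, 252, 121, 87) 5316.0 [644.    1.  199.3 130.4 -89.7]
blue top (378, 126, 61, 61) 3311.0 [ 602.2 -286.8  135.8  133.3   87. ]
blue scn (78, 206, 95, 81) 4630.5 [ 611.8 -281.1  150.4  142.2   86.7]
carton spot top (440, 217, 17, 18) 226.0 [ 443.9 -355.6   36.2   34.8   -1.1]
carton spot scn (115, 151, 18, 14) 160.0 [ 442.4 -355.8   35.7   34.7  -15. ]
```

View pics/crop0.png

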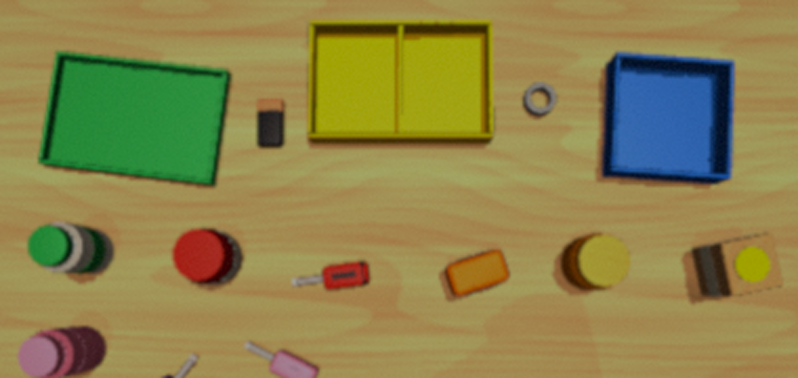

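```bash
python3 - <<'E'
from h import *
t=load("top");s=load("scene")
for n,c,r in(("t",t,(350,200,400,250)),("s",s,(170,155,215,215))):
    h=cv2.cvtColor(c["color"],cv2.COLOR_RGB2HSV)
    x0,y0,x1,y1=r;g=cv2.resize(cv2.cvtColor(c["color"],cv2.COLOR_RGB2GRAY)[y0:y1,x0:x1],None,fx=4,fy=4,interpolation=cv2.INTER_CUBIC)
    for k in cv2.HoughCircles(g,cv2.HOUGH_GRADIENT,1,10,param1=60,param2=12,minRadius=38,maxRadius=60)[0][:4]:
        p=k[:2]/4+[x0,y0]-.375;print(n,p.round(1),k[2]/4,cast(c,p,90)[0].round(1))
print(cast(t,[[377,224],[109,269]],90).round(1),cast(s,[191,175],90).round(1))
E
```

```text
t [377.  223.8] 12.05 [ 446.8 -204.6   90. ]
t [370.2 224.8] 13.425 [ 444.6 -190.3   90. ]
t [367.2 224.2] 11.225 [ 445.6 -183.9   90. ]
t [366.5 227.8] 13.45 [ 438.2 -182.3   90. ]
s [195.8 195. ] 13.75 [ 491.9 -174.    90. ]
s [199.2 194.5] 14.025 [ 489.  -167.6   90. ]
s [190.5 181. ] 14.025 [ 461.5 -197.1   90. ]
s [197.  198.2] 11.45 [ 498.7 -168.7   90. ]
[[ 446.3 -204.6   90. ]
 [ 344.1  367.2   90. ]] [[ 446.7 -201.7   90. ]]
```

```bash
python3 -m pendant '[[[0.015,-0.007,0],[0,0,-0.06],0.0918],[[0.05,-0.025,0],[0,0,-0.18],0.0918],[[0.332,-0.164,0],[0,0,-1.172],0.0918],[[0.332,-0.164,0],[0,0,-1.172],0.0918],[[0.332,-0.164,0],[0,0,-1.172],0.0918],[[0.332,-0.164,0],[0,0,-1.172],0.0918],[[0.332,-0.164,0],[0,0,-1.172],0.0918],[[0.332,-0.164,0],[0,0,-1.172],0.0918],[[0.332,-0.164,0],[0,0,-1.172],0.0918],[[0.332,-0.164,0],[0,0,-1.172],0.0918]]'
python3 -m pendant '[[[0,0,0],[0,0,0],0.0918],[[0,0,0],[0,0,0],0.0918],[[0,0,0],[0,0,0],0.0918],[[0,0,0],[0,0,0],0.0918]]'
```

```text
time: 0.93
tool_pos: [447.9, -200.5, 404.5]
tcp_rot: [3.141, -0.001, 1.579]
contact_force: [0.5, -0.1, 0.1]
grip_width: 91.6
time: 1.27
tool_pos: [445.5, -204.6, 404.6]
tcp_rot: [-3.141, 0.0, 1.568]
contact_force: [-0.1, -0.1, 0.8]
grip_width: 91.6
```

```bash
python3 -m pendant '[[[0,0,0.02],[0,0,0],0.0918],[[0,0,0.055],[0,0,0],0.0918],[[0,0,0.09],[0,0,0],0.0918],[[0,0,0.125],[0,0,0],0.0918],[[0,0,0.155],[0,0,0],0.0918],[[0,0,0.175],[0,0,0],0.0918],[[0,0,0.184],[0,0,0],0.0918],[[0,0,0.184],[0,0,0],0.0918],[[0,0,0.184],[0,0,0],0.03],[[0,0,0.184],[0,0,0],0.03]]'
python3 -m pendant '[[[0,0,0],[0,0,0],0.03],[[0,0,0],[0,0,0],0.03],[[0,0,0],[0,0,0],0.03],[[0,0,0],[0,0,0],0.03],[[0,0,0],[0,0,0],0.03],[[0,0,0],[0,0,0],0.03]]'
```

```text
time: 2.1
tool_pos: [446.5, -204.5, 222.1]
tcp_rot: [3.139, 0.002, 1.57]
contact_force: [0.2, 0.0, 0.1]
grip_width: 82.7
time: 2.6
tool_pos: [446.4, -203.9, 221.4]
tcp_rot: [3.14, 0.001, 1.571]
contact_force: [-0.4, -0.5, 5.9]
grip_width: 59.1
```

```bash
python3 -m pendant '[[[0,0,-0.01],[0,0,0],0.03],[[0,0,-0.03],[0,0,0],0.03],[[0.005,0.006,-0.06],[0,0,0],0.03],[[0.02,0.025,-0.085],[0,0,0],0.03],[[0.04,0.05,-0.09],[0,0,0],0.03],[[0.063,0.08,-0.09],[0,0,0],0.03],[[0.088,0.111,-0.09],[0,0,0],0.03],[[0.113,0.142,-0.09],[0,0,0],0.03],[[0.135,0.17,-0.09],[0,0,0],0.03],[[0.151,0.19,-0.09],[0,0,0],0.03]]'
python3 -m pendant '[[[0.006,0.008,0],[0,0,0],0.03],[[0.006,0.008,0],[0,0,0],0.03],[[0.006,0.008,0],[0,0,0],0.03]]'
python3 - <<'E'
from plant import *
import cv2,numpy as np,pickle
for n in("scene","top"):
    c=capture(n);pickle.dump(c,open(n+"1.pkl","wb"))
    cv2.imwrite(f"pics/{n}1.png",c["color"][...,::-1])
E
```

```text
time: 3.43
tool_pos: [637.7, -50.3, 310.7]
tcp_rot: [-3.141, -0.001, 1.572]
contact_force: [1.0, -0.2, -2.5]
grip_width: 58.9
time: 3.68
tool_pos: [643.9, -46.3, 310.1]
tcp_rot: [-3.14, 0.0, 1.572]
contact_force: [-0.7, -0.9, -3.3]
grip_width: 58.9
```

View pics/scene1.png

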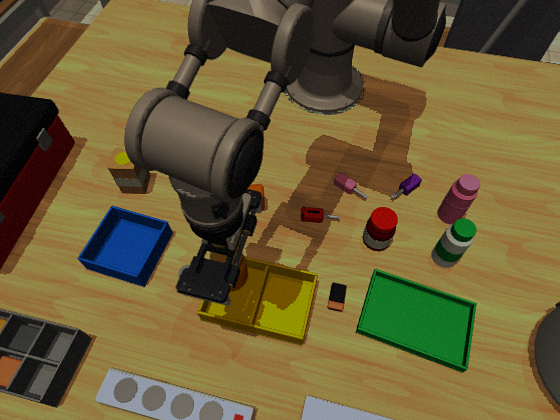

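Scene view: the honey jar hangs in the gripper over the left compartment, near (237,270). I lower it slowly.

```bash
python3 -m pendant '[[[0,0,0.008],[0,0,0],0.03],[[0,0,0.022],[0,0,0],0.03],[[0,0,0.038],[0,0,0],0.03],[[0,0,0.053],[0,0,0],0.03],[[0,0,0.066],[0,0,0],0.03],[[0,0,0.075],[0,0,0],0.03],[[0,0,0.08],[0,0,0],0.03],[[0,0,0.083],[0,0,0],0.03],[[0,0,0.085],[0,0,0],0.03],[[0,0,0.085],[0,0,0],0.03]]'
python3 -m pendant '[[[0,0,0],[0,0,0],0.03],[[0,0,0],[0,0,0],0.03]]'
```

```text
time: 4.62
tool_pos: [644.2, -47.0, 226.7]
tcp_rot: [3.14, 0.0, 1.571]
contact_force: [0.2, -0.2, -2.6]
grip_width: 58.8
time: 4.78
tool_pos: [644.4, -46.9, 226.5]
tcp_rot: [3.14, 0.0, 1.571]
contact_force: [0.7, -1.3, 0.4]
grip_width: 58.8
```

```bash
python3 -m pendant '[[[0,0,0],[0,0,0],0.076],[[0,0,0],[0,0,0],0.076],[[0,0,0],[0,0,0],0.076],[[0,0,-0.01],[0,0,0],0.076],[[0,0,-0.035],[0,0,0],0.076],[[0,0,-0.07],[0,0,0],0.076],[[0,-0.006,-0.09],[0,0,-0.02],0.076],[[-0.005,-0.03,-0.09],[0,0,-0.08],0.076],[[-0.01,-0.065,-0.09],[0,0,-0.16],0.076],[[-0.016,-0.1,-0.09],[0,0,-0.24],0.076]]'
python3 -m pendant '[[[-0.006,-0.038,0],[0,0,-0.08],0.076],[[-0.011,-0.073,0],[0,0,-0.14],0.076],[[-0.015,-0.095,0],[0,0,-0.14],0.076]]'
```

```text
time: 5.62
tool_pos: [543.1, -62.6, 316.8]
tcp_rot: [3.14, 0.001, 1.815]
contact_force: [0.0, 0.1, -0.3]
grip_width: 75.7
time: 5.87
tool_pos: [452.6, -100.1, 316.5]
tcp_rot: [-3.141, 0.0, 1.954]
contact_force: [0.3, -0.7, -0.0]
grip_width: 75.7
```

```bash
cat > go.py <<'E'
import sys,numpy as np
# from x y z yaw -> to x y z yaw ; tool pointing down
a=np.array(list(map(float,sys.argv[1:9])));d=a[4:]-a[:4];c,s=np.cos(a[3]),np.sin(a[3])
print("shift m",np.round([(c*d[0]+s*d[1])/1e3,(s*d[0]-c*d[1])/1e3,-d[2]/1e3],4),"turn z",round(-d[3],4))
E
python3 go.py 455.4 -100 315.7 1.951 435.8 -79.6 204 1.908
```

```text
shift m [ 0.0262 -0.0106  0.1117] turn z 0.043
```

```bash
python3 -m pendant '[[[0.01,-0.004,0],[0,0,0.02],0.076],[[0.026,-0.0105,0.01],[0,0,0.043],0.07],[[0.026,-0.0105,0.03],[0,0,0.043],0.07],[[0.026,-0.0105,0.06],[0,0,0.043],0.07],[[0.026,-0.0105,0.09],[0,0,0.043],0.07],[[0.026,-0.0105,0.107],[0,0,0.043],0.07],[[0.026,-0.0105,0.112],[0,0,0.043],0.07],[[0.026,-0.0105,0.112],[0,0,0.043],0.07],[[0.026,-0.0105,0.112],[0,0,0.043],0.0],[[0.026,-0.0105,0.112],[0,0,0.043],0.0]]'
python3 -m pendant '[[[0,0,0],[0,0,0],0],[[0,0,0],[0,0,0],0],[[0,0,0],[0,0,0],0],[[0,0,0],[0,0,0],0],[[0,0,0],[0,0,0],0],[[0,0,0],[0,0,0],0]]'
python3 - <<'E'
from plant import *
import pickle,cv2
c=capture("scene");pickle.dump(c,open("scene2.pkl","wb"));cv2.imwrite("pics/scene2.png",c["color"][...,::-1])
E
```

```text
time: 6.7
tool_pos: [436.7, -79.9, 205.0]
tcp_rot: [3.139, 0.002, 1.908]
contact_force: [0.6, 0.1, 0.6]
grip_width: 60.8
time: 7.2
tool_pos: [436.1, -79.7, 204.2]
tcp_rot: [3.141, 0.001, 1.908]
contact_force: [-0.6, -0.0, 6.1]
grip_width: 35.7
```

View pics/scene2.png

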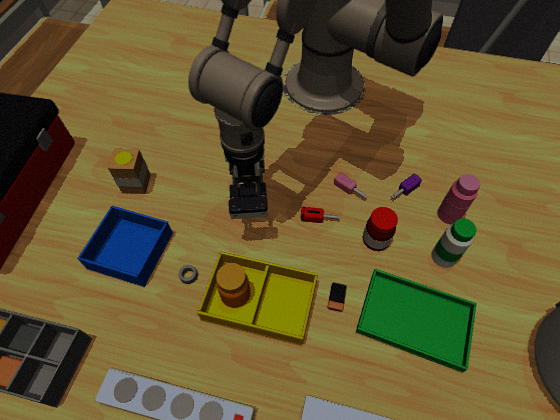

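```bash
python3 - <<'E'
import numpy as np
a=np.radians(-6.6);R=np.array([[np.cos(a),-np.sin(a)],[np.sin(a),np.cos(a)]])
for n,p in(("tape",(0,55)),("sd",(0,-50))):print(n,R@p+[607,299.3])
E
python3 go.py 435.8 -79.6 204 1.908 613.3 353.9 310 1.456
```

```text
tape [613.32154328 353.93550211]
sd [601.25314248 249.63136172]
shift m [ 0.3504  0.3109 -0.106 ] turn z 0.452
```

Scene view: the honey jar stands upright in the left compartment at (233,283), and the tape is gripped at 35.7 mm. Carrying it to the tray.

```bash
python3 -m pendant '[[[0,0,-0.01],[0,0,0],0],[[0,0,-0.035],[0,0,0],0],[[0.007,0.006,-0.07],[0,0,0.01],0],[[0.025,0.022,-0.1],[0,0,0.03],0],[[0.05,0.044,-0.106],[0,0,0.06],0],[[0.079,0.07,-0.106],[0,0,0.1],0],[[0.108,0.096,-0.106],[0,0,0.14],0],[[0.137,0.122,-0.106],[0,0,0.18],0],[[0.166,0.148,-0.106],[0,0,0.22],0],[[0.195,0.173,-0.106],[0,0,0.26],0]]'
python3 go.py 304.0 0 0 0 0 0 0 0 >/dev/null
python3 - <<'E'
import numpy as np
x,y,w=435.8,-79.6,1.908;c,s=np.cos(w),np.sin(w)
X,Y,W=x+1e3*(.195*c+.173*s),y+1e3*(.195*s-.173*c),w-.26;print(X,Y,W)
import os;os.system(f"python3 go.py {X} {Y} 310 {W} 613.3 353.9 310 1.456")
E
```

```text
time: 8.08
tool_pos: [535.1, 163.6, 309.3]
tcp_rot: [-3.141, 0.0, 1.646]
contact_force: [0.8, -1.2, -1.5]
grip_width: 35.9
shift m [ 0.1856  0.0934 -0.    ] turn z 0.192
534.5415878799845 161.65525657058603 1.648
```

```bash
python3 -m pendant '[[[0.035,0.0175,0],[0,0,0.05],0],[[0.07,0.035,0],[0,0,0.1],0],[[0.105,0.053,0],[0,0,0.15],0],[[0.14,0.07,0],[0,0,0.192],0],[[0.168,0.084,0],[0,0,0.192],0],[[0.183,0.092,0],[0,0,0.192],0],[[0.1855,0.0935,0],[0,0,0.192],0],[[0.1855,0.0935,0],[0,0,0.192],0]]'
python3 -m pendant '[[[0,0,0.01],[0,0,0],0],[[0,0,0.03],[0,0,0],0],[[0,0,0.055],[0,0,0],0],[[0,0,0.078],[0,0,0],0],[[0,0,0.092],[0,0,0],0],[[0,0,0.098],[0,0,0],0],[[0,0,0.1],[0,0,0],0],[[0,0,0.101],[0,0,0],0],[[0,0,0.101],[0,0,0],0],[[0,0,0.101],[0,0,0],0]]'
python3 -m pendant '[[[0,0,0],[0,0,0],0.056],[[0,0,0],[0,0,0],0.056],[[0,0,0],[0,0,0],0.056],[[0,0,-0.015],[0,0,0],0.056],[[0,0,-0.045],[0,0,0],0.056],[[0,0,-0.08],[0,0,0],0.056],[[0,0,-0.1],[0,0,0],0.056],[[0,0,-0.106],[0,0,0],0.056]]'
python3 go.py 613.3 353.9 315 1.456 449.2 204.4 315 1.5708
python3 go.py 449.2 204.4 221 1.5708 644.1 51 315 1.5708
```

```text
time: 8.75
tool_pos: [613.5, 354.6, 308.2]
tcp_rot: [-3.14, 0.001, 1.457]
contact_force: [-0.3, 0.6, -2.2]
grip_width: 35.6
time: 9.58
tool_pos: [614.0, 353.3, 209.2]
tcp_rot: [3.141, -0.001, 1.455]
contact_force: [0.6, -0.5, -1.2]
grip_width: 35.8
time: 10.25
tool_pos: [614.4, 354.2, 320.0]
tcp_rot: [3.134, -0.004, 1.456]
contact_force: [-0.2, -0.3, 0.7]
grip_width: 56.1
shift m [-0.1673 -0.1459 -0.    ] turn z -0.1148
shift m [-0.1534  0.1949 -0.094 ] turn z -0.0
```

```bash
python3 -m pendant '[[[-0.012,-0.01,0],[0,0,-0.01],0.0918],[[-0.035,-0.03,0],[0,0,-0.03],0.0918],[[-0.062,-0.054,0],[0,0,-0.05],0.0918],[[-0.089,-0.078,0],[0,0,-0.07],0.0918],[[-0.116,-0.101,0],[0,0,-0.09],0.0918],[[-0.143,-0.125,0],[0,0,-0.115],0.0918],[[-0.162,-0.141,0],[0,0,-0.115],0.0918],[[-0.1675,-0.146,0],[0,0,-0.115],0.0918],[[-0.1675,-0.146,0],[0,0,-0.115],0.0918]]'
python3 -m pendant '[[[0,0,0.012],[0,0,0],0.0918],[[0,0,0.035],[0,0,0],0.0918],[[0,0,0.06],[0,0,0],0.0918],[[0,0,0.08],[0,0,0],0.0918],[[0,0,0.091],[0,0,0],0.0918],[[0,0,0.094],[0,0,0],0.0918],[[0,0,0.094],[0,0,0],0.0918],[[0,0,0.094],[0,0,0],0.03],[[0,0,0.094],[0,0,0],0.03],[[0,0,0.094],[0,0,0],0.03]]'
python3 -m pendant '[[[0,0,0],[0,0,0],0.03],[[0,0,0],[0,0,0],0.03],[[0,0,0],[0,0,0],0.03],[[0,0,0],[0,0,0],0.03],[[0,0,0],[0,0,0],0.03],[[0,0,0],[0,0,0],0.03]]'
```

```text
time: 11.0
tool_pos: [448.6, 203.3, 314.6]
tcp_rot: [-3.141, 0.0, 1.57]
contact_force: [0.5, 0.2, 0.4]
grip_width: 91.9
time: 11.83
tool_pos: [450.0, 204.3, 221.5]
tcp_rot: [3.14, -0.0, 1.571]
contact_force: [-0.3, -0.2, -0.6]
grip_width: 76.2
time: 12.33
tool_pos: [449.6, 204.1, 221.2]
tcp_rot: [3.141, -0.0, 1.571]
contact_force: [-0.3, 0.4, 6.2]
grip_width: 59.4
```

```bash
python3 -m pendant '[[[0,0,-0.01],[0,0,0],0.03],[[0,0,-0.03],[0,0,0],0.03],[[-0.005,0.006,-0.06],[0,0,0],0.03],[[-0.02,0.025,-0.085],[0,0,0],0.03],[[-0.04,0.05,-0.09],[0,0,0],0.03],[[-0.063,0.08,-0.09],[0,0,0],0.03],[[-0.088,0.111,-0.09],[0,0,0],0.03],[[-0.113,0.142,-0.09],[0,0,0],0.03],[[-0.133,0.169,-0.09],[0,0,0],0.03],[[-0.149,0.19,-0.09],[0,0,0],0.03]]'
python3 -m pendant '[[[-0.004,0.005,0],[0,0,0],0.03],[[-0.004,0.005,0],[0,0,0],0.03],[[-0.004,0.005,0],[0,0,0],0.03]]'
python3 -m pendant '[[[0,0,0.008],[0,0,0],0.03],[[0,0,0.022],[0,0,0],0.03],[[0,0,0.038],[0,0,0],0.03],[[0,0,0.053],[0,0,0],0.03],[[0,0,0.066],[0,0,0],0.03],[[0,0,0.075],[0,0,0],0.03],[[0,0,0.08],[0,0,0],0.03],[[0,0,0.083],[0,0,0],0.03],[[0,0,0.085],[0,0,0],0.03],[[0,0,0.085],[0,0,0],0.03]]'
python3 -m pendant '[[[0,0,0],[0,0,0],0.03],[[0,0,0],[0,0,0],0.03]]'
```

```text
time: 13.17
tool_pos: [641.1, 52.8, 310.5]
tcp_rot: [-3.141, 0.0, 1.569]
contact_force: [0.1, -0.3, -2.9]
grip_width: 59.1
time: 13.42
tool_pos: [643.9, 51.3, 310.1]
tcp_rot: [-3.139, -0.0, 1.57]
contact_force: [-0.8, 0.4, -2.3]
grip_width: 59.0
time: 14.25
tool_pos: [644.6, 51.4, 226.5]
tcp_rot: [3.141, 0.0, 1.571]
contact_force: [0.4, 0.2, -2.6]
grip_width: 58.7
time: 14.42
tool_pos: [644.7, 51.1, 226.3]
tcp_rot: [3.14, 0.0, 1.571]
contact_force: [-0.9, 0.5, -2.6]
grip_width: 59.1
```

```bash
python3 -m pendant '[[[0,0,0.001],[0,0,0],0.03],[[0,0,0.0015],[0,0,0],0.03],[[0,0,0.0015],[0,0,0],0.076],[[0,0,0.0015],[0,0,0],0.076],[[0,0,0.0015],[0,0,0],0.076],[[0,0,-0.01],[0,0,0],0.076],[[0,0,-0.035],[0,0,0],0.076],[[0,0,-0.07],[0,0,0],0.076],[[0,0,-0.09],[0,0,0],0.076]]'
python3 -m pendant '[[[0,-0.01,0],[0,0,-0.01],0.06],[[0.001,-0.035,0],[0,0,-0.03],0.06],[[0.002,-0.07,0],[0,0,-0.05],0.06],[[0.004,-0.105,0],[0,0,-0.07],0.06],[[0.005,-0.14,0],[0,0,-0.1],0.06],[[0.006,-0.175,0],[0,0,-0.13],0.06],[[0.008,-0.2,0],[0,0,-0.15],0.06],[[0.008,-0.211,0],[0,0,-0.15],0.06],[[0.008,-0.2115,0],[0,0,-0.15],0.06],[[0.008,-0.2115,0],[0,0,-0.15],0.06]]'
python3 - <<'E'
from plant import *
import pickle,cv2,numpy as np
a=[]
for n in("scene","top"):
    c=capture(n);pickle.dump(c,open(n+"3.pkl","wb"));a.append(c["color"][...,::-1])
cv2.imwrite("pics/both3.png",np.hstack([a[0][170:400,170:500],a[1][90:320,100:500]]))
E
```

```text
time: 15.17
tool_pos: [645.0, 51.1, 319.7]
tcp_rot: [3.138, 0.0, 1.571]
contact_force: [0.9, -0.1, 0.6]
grip_width: 75.8
time: 16.0
tool_pos: [433.4, 59.1, 316.7]
tcp_rot: [3.139, 0.001, 1.721]
contact_force: [0.4, -0.0, -0.4]
grip_width: 59.8
```

View pics/both3.png

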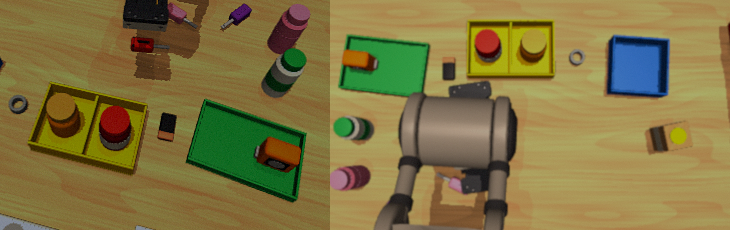

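Both crops agree: the jars stand in their compartments, the tape stands in the tray, and the gripper is over the red screwdriver. Grasping it.

```bash
python3 -m pendant '[[[0,0,0.012],[0,0,0],0.06],[[0,0,0.04],[0,0,0],0.06],[[0,0,0.075],[0,0,0],0.06],[[0,0,0.105],[0,0,0],0.06],[[0,0,0.123],[0,0,0],0.06],[[0,0,0.132],[0,0,0],0.06],[[0,0,0.134],[0,0,0],0.06],[[0,0,0.134],[0,0,0],0.06],[[0,0,0.134],[0,0,0],0],[[0,0,0.134],[0,0,0],0]]'
python3 -m pendant '[[[0,0,0],[0,0,0],0],[[0,0,0],[0,0,0],0],[[0,0,0],[0,0,0],0],[[0,0,0],[0,0,0],0],[[0,0,0],[0,0,0],0],[[0,0,0],[0,0,0],0]]'
python3 go.py 432.6 59.4 182 1.721 601.3 249.6 270 1.456
```

```text
time: 16.93
tool_pos: [433.7, 59.1, 182.8]
tcp_rot: [3.139, 0.001, 1.721]
contact_force: [0.3, -0.6, 0.2]
grip_width: 51.3
time: 17.43
tool_pos: [433.1, 59.1, 182.1]
tcp_rot: [3.141, 0.0, 1.721]
contact_force: [-0.5, 0.5, 5.9]
grip_width: 25.5
shift m [ 0.1628  0.1953 -0.088 ] turn z 0.265
```

```bash
python3 -m pendant '[[[0,0,-0.01],[0,0,0],0],[[0,0,-0.035],[0,0,0],0],[[0.006,0.007,-0.07],[0,0,0.01],0],[[0.02,0.024,-0.088],[0,0,0.03],0],[[0.042,0.05,-0.088],[0,0,0.07],0],[[0.066,0.079,-0.088],[0,0,0.11],0],[[0.09,0.108,-0.088],[0,0,0.15],0],[[0.115,0.138,-0.088],[0,0,0.2],0],[[0.138,0.166,-0.088],[0,0,0.24],0],[[0.163,0.195,-0.088],[0,0,0.265],0]]'
python3 -m pendant '[[[0,0,0],[0,0,0],0],[[0,0,0],[0,0,0],0],[[0,0,0.01],[0,0,0],0],[[0,0,0.03],[0,0,0],0],[[0,0,0.055],[0,0,0],0],[[0,0,0.071],[0,0,0],0],[[0,0,0.079],[0,0,0],0],[[0,0,0.081],[0,0,0],0],[[0,0,0.082],[0,0,0],0],[[0,0,0.082],[0,0,0],0]]'
```

```text
time: 18.27
tool_pos: [602.2, 250.7, 269.2]
tcp_rot: [-3.141, 0.001, 1.454]
contact_force: [0.4, 0.4, -2.5]
grip_width: 26.1
time: 19.1
tool_pos: [601.5, 249.0, 188.2]
tcp_rot: [3.141, -0.0, 1.455]
contact_force: [0.2, 0.2, -1.4]
grip_width: 25.7
```

```bash
python3 -m pendant '[[[0,0,0.001],[0,0,0],0],[[0,0,0.001],[0,0,0],0.05],[[0,0,0.001],[0,0,0],0.05],[[0,0,0.001],[0,0,0],0.05],[[0,0,-0.01],[0,0,0],0.05],[[0,0,-0.035],[0,0,0],0.05],[[0,0,-0.07],[0,0,0],0.05],[[0,0,-0.11],[0,0,0],0.05],[[0,0,-0.145],[0,0,0],0.05],[[0,0,-0.162],[0,0,0],0.05]]'
python3 -m pendant '[[[0,0,0],[0,0,0],0.0918],[[0,0,0],[0,0,0],0.0918]]'
python3 go.py 601.3 249.6 350 1.456 456 347.3 350 0
python3 - <<'E'
from plant import *
import pickle,cv2,numpy as np
a=[]
for n in("scene","top"):
    c=capture(n);pickle.dump(c,open(n+"4.pkl","wb"));a.append(c["color"][...,::-1])
cv2.imwrite("pics/both4.png",np.hstack([a[0][150:400,170:500],a[1][90:340,70:470]]))
E
```

```text
time: 19.93
tool_pos: [601.8, 249.6, 356.5]
tcp_rot: [3.134, -0.003, 1.456]
contact_force: [0.0, 0.3, 0.5]
grip_width: 49.9
time: 20.1
tool_pos: [601.4, 249.4, 351.7]
tcp_rot: [3.139, -0.001, 1.456]
contact_force: [-0.3, -0.7, 0.0]
grip_width: 59.1
shift m [ 0.0804 -0.1555 -0.    ] turn z 1.456
```

View pics/both4.png

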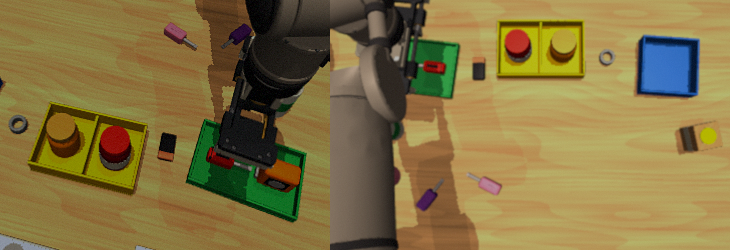

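The screwdriver lies flat in the tray at about (218,157) in the left crop, with the tape beside it. Now the spray can.

```bash
python3 -m pendant '[[[0.005,-0.01,0],[0,0,0.06],0.0918],[[0.012,-0.024,0],[0,0,0.17],0.0918],[[0.02,-0.04,0],[0,0,0.29],0.0918],[[0.029,-0.056,0],[0,0,0.41],0.0918],[[0.038,-0.073,0],[0,0,0.53],0.0918],[[0.047,-0.09,0],[0,0,0.65],0.0918],[[0.056,-0.108,0],[0,0,0.77],0.0918],[[0.064,-0.125,0],[0,0,0.89],0.0918],[[0.072,-0.14,0],[0,0,1.01],0.0918],[[0.0805,-0.1555,0],[0,0,1.13],0.0918]]'
python3 -m pendant '[[[0,0,0],[0,0,0.12],0.0918],[[0,0,0],[0,0,0.24],0.0918],[[0,0,0],[0,0,0.326],0.0918],[[0,0,0],[0,0,0.326],0.0918],[[0,0,0],[0,0,0.326],0.0918]]'
python3 -c "
from plant import *;o=get_obs();print(o['joint_positions'])"
```

```text
time: 21.03
tool_pos: [455.2, 347.5, 347.9]
tcp_rot: [3.141, 0.004, 0.32]
contact_force: [-0.1, 0.8, 0.5]
grip_width: 91.4
time: 21.45
tool_pos: [456.1, 347.1, 348.4]
tcp_rot: [3.14, 0.002, 0.003]
contact_force: [-0.3, 0.1, 0.1]
grip_width: 91.9
[ 5.16873696e-01  4.78394090e-01  1.47192015e+00 -9.55351049e-05
  1.19394820e+00  2.08511875e+00]
```

```bash
python3 -m pendant '[[[0,0,0.01],[0,0,0],0.0918],[[0,0,0.035],[0,0,0],0.0918],[[0,0,0.065],[0,0,0],0.0918],[[0,0,0.09],[0,0,0],0.0918],[[0,0,0.102],[0,0,0],0.0918],[[0,0,0.106],[0,0,0],0.0918],[[0,0,0.106],[0,0,0],0.0918],[[0,0,0.106],[0,0,0],0.03],[[0,0,0.106],[0,0,0],0.03],[[0,0,0.106],[0,0,0],0.03]]'
python3 -m pendant '[[[0,0,0],[0,0,0],0.03],[[0,0,0],[0,0,0],0.03],[[0,0,0],[0,0,0],0.03],[[0,0,0],[0,0,0],0.03],[[0,0,0],[0,0,0],0.03],[[0,0,0],[0,0,0],0.03]]'
python3 go.py 456 347.3 244 0 605 -285 384 0
```

```text
time: 22.28
tool_pos: [456.6, 347.4, 244.8]
tcp_rot: [-3.141, -0.002, 0.0]
contact_force: [-0.7, -0.1, -0.2]
grip_width: 76.2
time: 22.78
tool_pos: [456.3, 347.3, 244.0]
tcp_rot: [-3.141, -0.001, -0.0]
contact_force: [0.2, 0.8, 1.9]
grip_width: 51.3
shift m [ 0.149   0.6323 -0.14  ] turn z -0.0
```

```bash
python3 -m pendant '[[[0,0,-0.01],[0,0,0],0.03],[[0,0,-0.035],[0,0,0],0.03],[[0,0,-0.065],[0,0,0],0.03],[[0.002,0.008,-0.1],[0,0,0],0.03],[[0.006,0.025,-0.128],[0,0,0],0.03],[[0.012,0.05,-0.14],[0,0,0],0.03],[[0.02,0.083,-0.14],[0,0,0],0.03],[[0.028,0.119,-0.14],[0,0,0],0.03],[[0.037,0.155,-0.14],[0,0,0],0.03],[[0.045,0.191,-0.14],[0,0,0],0.03]]'
python3 -m pendant '[[[0.0085,0.036,0],[0,0,0],0.03],[[0.017,0.072,0],[0,0,0],0.03],[[0.0255,0.108,0],[0,0,0],0.03],[[0.034,0.144,0],[0,0,0],0.03],[[0.0425,0.18,0],[0,0,0],0.03],[[0.051,0.216,0],[0,0,0],0.03],[[0.0595,0.252,0],[0,0,0],0.03],[[0.068,0.288,0],[0,0,0],0.03],[[0.0765,0.324,0],[0,0,0],0.03],[[0.085,0.36,0],[0,0,0],0.03]]'
python3 -m pendant '[[[0.007,0.03,0],[0,0,0],0.03],[[0.014,0.058,0],[0,0,0],0.03],[[0.018,0.076,0],[0,0,0],0.03],[[0.019,0.081,0],[0,0,0],0.03],[[0.019,0.081,0],[0,0,0],0.03],[[0.019,0.081,0],[0,0,0],0.03]]'
python3 - <<'E'
from plant import *
import pickle,cv2,numpy as np
c=capture("scene");cv2.imwrite("pics/scene5.png",c["color"][...,::-1])
E
```

```text
time: 23.62
tool_pos: [501.0, 154.6, 384.2]
tcp_rot: [3.141, -0.0, 0.0]
contact_force: [-0.0, 0.2, -1.5]
grip_width: 51.4
time: 24.45
tool_pos: [586.0, -205.6, 384.1]
tcp_rot: [-3.141, 0.001, -0.0]
contact_force: [0.5, -1.4, -1.0]
grip_width: 51.3
time: 24.95
tool_pos: [604.9, -284.2, 383.6]
tcp_rot: [-3.141, 0.001, -0.0]
contact_force: [-0.2, 0.7, -1.3]
grip_width: 51.3
```

View pics/scene5.png

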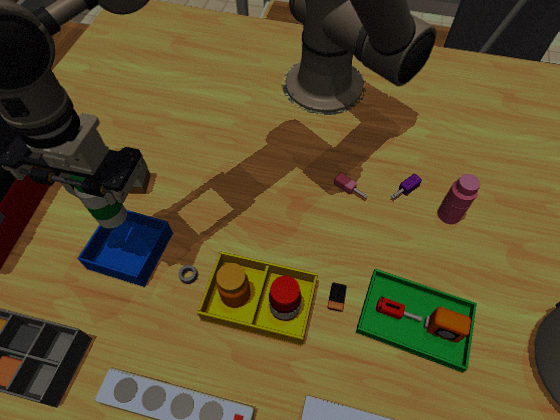

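Scene view: the can hangs over the blue basket at (107,205), and the crate and tray contents are in place. Lowering.

```bash
python3 -m pendant '[[[0,0,0.01],[0,0,0],0.03],[[0,0,0.035],[0,0,0],0.03],[[0,0,0.065],[0,0,0],0.03],[[0,0,0.092],[0,0,0],0.03],[[0,0,0.113],[0,0,0],0.03],[[0,0,0.126],[0,0,0],0.03],[[0,0,0.131],[0,0,0],0.03],[[0,0,0.133],[0,0,0],0.03],[[0,0,0.134],[0,0,0],0.03],[[0,0,0.1345],[0,0,0],0.03]]'
python3 -m pendant '[[[0,0,0.001],[0,0,0],0.03],[[0,0,0.001],[0,0,0],0.03],[[0,0,0.001],[0,0,0],0.03]]'
```

```text
time: 25.83
tool_pos: [605.4, -284.6, 250.4]
tcp_rot: [3.14, -0.002, 0.0]
contact_force: [-0.1, 0.9, -1.5]
grip_width: 51.8
time: 26.08
tool_pos: [605.2, -284.9, 249.0]
tcp_rot: [3.141, -0.001, -0.0]
contact_force: [-1.0, 0.9, 0.5]
grip_width: 51.6
```

```bash
python3 -m pendant '[[[0,0,0],[0,0,0],0.075],[[0,0,0],[0,0,0],0.075],[[0,0,0],[0,0,0],0.075],[[0,0,0],[0,0,0],0.075],[[0,0,-0.01],[0,0,0],0.075],[[0,0,-0.035],[0,0,0],0.075],[[0,0,-0.07],[0,0,0],0.075],[[0,0,-0.105],[0,0,0],0.075],[[0,0,-0.135],[0,0,0],0.075],[[0,0,-0.15],[0,0,0],0.075]]'
python3 -m pendant '[[[-0.015,0,0],[0,0,0],0.075],[[-0.05,0,0],[0,0,0],0.075],[[-0.09,0,0],[0,0,0],0.075],[[-0.13,0,0],[0,0,0],0.075],[[-0.17,0,0],[0,0,0],0.075],[[-0.2,0,0],[0,0,0],0.075],[[-0.21,0,0],[0,0,0],0.075],[[-0.21,0,0],[0,0,0],0.075],[[-0.21,0,0],[0,0,0],0.075],[[-0.21,0,0],[0,0,0],0.075]]'
python3 - <<'E'
from plant import *
import pickle,cv2,numpy as np
from h import *
c=capture("scene");cv2.imwrite("pics/scene6.png",c["color"][...,::-1])
t=capture("top");cv2.imwrite("pics/top6.png",t["color"][...,::-1])
b=blob(c,(75,150,185,290),(45,90,40),(90,255,255));print(rect(cast(c,cv2.convexHull(b).reshape(-1,2),130)))
E
```

```text
time: 26.92
tool_pos: [605.2, -284.8, 404.3]
tcp_rot: [3.137, -0.007, -0.0]
contact_force: [0.1, -0.5, 0.7]
grip_width: 75.3
time: 27.75
tool_pos: [396.2, -285.0, 398.7]
tcp_rot: [3.141, -0.001, 0.0]
contact_force: [0.6, 0.0, 0.7]
grip_width: 74.8
[ 605.  -283.4   41.1   40.9   60.7]
```

View pics/scene6.png

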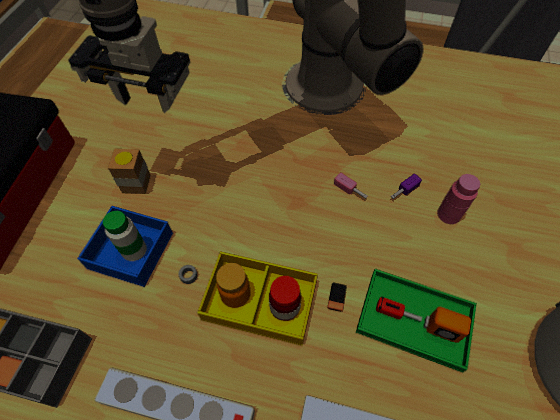

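View pics/top6.png

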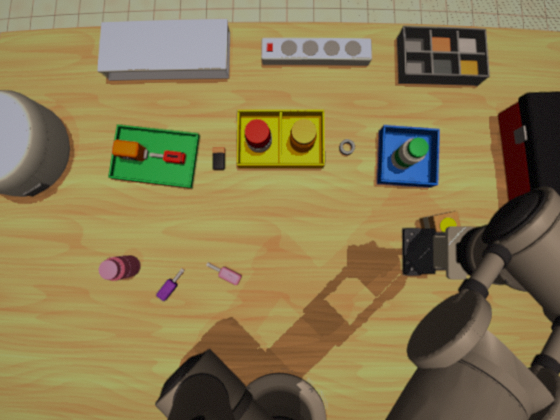

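Both views show all five things in place: the can upright in the basket, the jars in separate compartments, the screwdriver flat and the tape standing in the tray. The carton and batteries have not moved and the gripper is clear, so I hand the job in.

```bash
python3 -c "
from plant import *;print(close_job())"
```

```text
the job is handed in; nothing more can be done
None
```

I sorted all five things and handed the job in after about 28 s of robot time; the hand-in itself gave no verdict.

- **Yellow crate:** each jar was lowered slowly, released and stands upright in its own compartment. The honey jar was felt touching the floor. The jam jar showed no clear contact, so I lowered it another 1.5 mm before letting go.
- **Blue basket:** the spray can stands upright. Its cap measured at (605, -283) mm, within about 2 mm of where it was set down.
- **Green tray:** the screwdriver lies flat, with its shaft tip close to the tape measure but apparently clear of it. The tape measure stands on edge beside it.
- **Left alone:** the carton and batteries look unmoved in the final pictures, though I did not measure them again.

The gripper is open, about 200 mm back from the basket and touching nothing. One approach move to the tape measure went about 30 mm off because I used the wrong axes. I corrected it in free air before descending, and nothing was touched. No check failed; the screwdriver angle and the jars' uprightness were judged by eye.

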